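File the sawn edge of a blue acrylic plate

TASK

Take the file with the orange grip from its green mat and dress the white sawn top edge of the blue plate with at least two full strokes, each pushed straight across the edge away from the robot, from the front part of the blade to its rear part. Press lightly, lift the file clear of the edge for every return, and never drag it backward on the plate. Then lay the file back flat, wholly on its mat, and let go; leave the grey metal plate and its clamp untouched.

Things in the scene. Friction and masses are not known exactly. Their poses are not given: they have to be found in the camera images.
- file_grip (a point): Middle of the orange grip block of the loose file (0.2 to 0.35 kg), 30 mm above the blade's flat underside. x to the tip, z up. Block 90 mm long (x), 24 wide (y, grasp here), top 20 above this point. Steel blade 26 wide, 5 thick, from 100 mm behind to 100 ahead (narrow tip to 114); black heel 20 high, to 148 behind. At the start it lies on the mat, tip away from the robot.
- blue_edge (a point): Middle of the blue plate's white top edge, to be filed: 8 mm thick (x), 90 mm wide along the edge (y), 90 mm above the table, 32 above its clamp's jaws. x is the stroke direction, square to the edge, away from the robot; z up. A stroke runs from file_grip 25 mm or more before the edge to 25 mm or more past it, always pressed, blade along x within 15 degrees, file_grip within 40 mm in y.
- blue_clamp: Clamp of the blue plate, bolted to the table: base 110 x 100 mm, grey jaws 70 mm wide; origin under its middle, axes as blue_edge. Its head is on springs and sinks under the file: about 1 N plus 1 N per mm, up to 12 mm, so a blade run 3 to 5 mm below the free edge presses 4 to 6 N. Over 25 N is too hard.
- blue_plate (a joint): Flex of the blue plate, rad: 0 upright and free; positive when the rubbing file carries the edge forward (away from the robot), above 0.008 in a proper stroke; negative when dragged backward (below -0.012 with file_grip within 20 mm of the edge in x spoils the job). About 0.02 rad per N of rub, limits 0.12; it springs back once the file lifts.
- mat: Green rubber mat fixed to the table, 320 mm long (x), 130 mm wide (y), 4 mm thick; origin at the centre of its underside. The file lies lengthwise on it, file_grip then 34 mm above the table, and best about 20 mm ahead (+x) of the mat's middle.
- grey_edge (a point): Middle of the top edge of a finished plate of bare grey aluminium, same size and height (90 mm above the table), in a like clamp, bolted down and not sprung. Leave it alone.
Things that resemble listed ones, but are neither listed nor needed, are in the scene too. Leave any purple or yellow look-alike of the blue_clamp alone.

How it is judged:
On the way, in this order (a step that is already met when the one before it is completed fails the run):
1. the front part of the blade is pressed on the blue plate's edge (contact force between file and blue_plate above 0.8 N and y of file_grip in the frame of blue_edge between -0.04 and 0.04 m and angle between the x axis of file_grip and the x axis of blue_edge, either way round below 0.3 rad and x of file_grip in the frame of blue_edge below -0.025 m), for 0.02 s.
2. first stroke half-way, the file still biting forward (contact force between file and blue_plate above 0.8 N and y of file_grip in the frame of blue_edge between -0.04 and 0.04 m and angle between the x axis of file_grip and the x axis of blue_edge, either way round below 0.3 rad and value of joint blue_plate above 0.008 rad and x of file_grip in the frame of blue_edge between -0.02 and 0.02 m), for 0.02 s.
3. first stroke carried through to the rear part of the blade (contact force between file and blue_plate above 0.8 N and y of file_grip in the frame of blue_edge between -0.04 and 0.04 m and angle between the x axis of file_grip and the x axis of blue_edge, either way round below 0.3 rad and value of joint blue_plate above 0.008 rad and x of file_grip in the frame of blue_edge above 0.025 m), for 0.02 s.
4. the file is back at the near side, lifted clear of the edge (contact force between file and blue_plate below 0.01 N and z of file_grip in the frame of blue_edge above 0.035 m and x of file_grip in the frame of blue_edge below -0.02 m), for 0.02 s.
5. the front part of the blade is pressed on the edge again (all of step 1), for 0.02 s.
6. second stroke half-way, the file still biting forward (all of step 2), for 0.02 s.
7. second stroke carried through to the rear part of the blade (all of step 3), for 0.02 s.
8. the file is lowered onto its mat in the fingers, not dropped (x of file_grip in the frame of mat between -0.02 and 0.06 m and y of file_grip in the frame of mat between -0.05 and 0.05 m and angle between file_grip's own z axis and vertical below 0.12 rad and z of file_grip in the frame of mat below 0.044 m and contact force between the fingers and file above 0.5 N), for 0.02 s.
At the end, for the whole second after the job is handed in: After two forward strokes the file lies flat (within 7 degrees) at rest and released on its mat, lengthwise within 17 degrees, file_grip 20 mm behind to 60 mm ahead of the mat's middle and within 50 mm of it sideways (x of file_grip in the frame of mat between -0.02 and 0.06 m and y of file_grip in the frame of mat between -0.05 and 0.05 m and angle between file_grip's own z axis and vertical below 0.12 rad and z of file_grip in the frame of mat below 0.04 m and angle between the x axis of file_grip and the x axis of mat, either way round below 0.3 rad and linear speed of file below 0.02 m/s and contact force between the fingers and file below 0.1 N); the robot touches nothing.
It fails at once if the file is dragged backward on the blue plate (flex below -0.012 rad in the middle of the blade) (value of joint blue_plate below -0.012 rad and x of file_grip in the frame of blue_edge between -0.02 and 0.02 m).
It fails at once if the file presses harder than 25 N on the blue plate (contact force between file and blue_plate above 25 N).
It fails at once if the grey plate or its clamp is touched by the file, the arm or the fingers (contact force between any of file, the arm, the fingers and grey_clamp above 0.5 N).
It also fails if it takes over 61 s, if anything falls off the work surface, if the arm or the gripper's body presses on something with over 40 N, if the wrist force passes 120 N, or if a joint passes its speed limit or range.

ROBOT

A 7-joint arm with a two-finger parallel gripper is mounted at the origin on the work surface. World frame = base frame: x ahead of the robot, y to its left, z up, the work surface at z = 0. Lengths are in m, angles in rad, forces in N, time in s.
With the tool pointing down it reaches from about 0.425 to 0.925 m from the base axis. Payload 6.8 kg.
Tool frame: the origin (TCP) lies between the finger pads; the fingertips stand 11 mm ahead of it and the grasp point (between the pads) lies 8 mm behind it; z points along the fingers, y is the line along which they close (so a half turn about z gives the same grasp; the last joint's range is limited). The gripper opens to 85 mm and grips with 20 to 120 N. Pads are 22 mm wide; open, the fingers measure 114 mm over their backs; the gripper's body (76 mm by 85 mm) begins 54 mm behind the grasp point. The pads swing forward as they close: fully open they stand 13 mm farther back than shut.
Start: joints at [1.015, 0.477, 0.022, 1.555, -0.011, 1.109, -0.083], TCP at [0.292, -0.608, 0.242] pointing down, gripper open.
Joint ranges: [-2.96, 2.96], [-0.34, 2.1], [-1.41, 1.46], [0.24, 2.44], [-1.37, 4.51], [0.17, 1.92], [-2.96, 2.96]. Speed limits (rad/s): [2.39, 2.39, 3.14, 3.14, 3.14, 3.14, 3.14].

INTERFACE

Orientations are given as a rotation vector (axis times angle).
In Python, from bench import r gives the robot as it stands.
- The arm moves only by the tool send_rows, never from a script. Its argument "deltas" is a list of rows, each an object of numbers: "dx", "dy", "dz": the shift along the world's x, y, z in mm; "rx", "ry", "rz": the turn, a rotation vector about the world's x, y, z in degrees. A call has 1 to 5 rows; each row is the pose to reach, as a shift and turn from the pose commanded when the call began; what a row does not reach only later rows make up. A row lasts 1/12 s, in which the tool goes at most 41.7 mm and 7.16 degrees, less where a joint would pass 70% of its speed; a pose out of reach is approached as far as the arm can. A call with a gripper value outside its range is refused whole. "jaw" is the finger opening in mm, from 0 to 85.4, set as the call begins (left out, the last holds). The fingers move at their own pace and stop on an object; "newtons" is the grip in N (left out, the last holds). Time passes only in rows, so rows that repeat a pose let the fingers close. It gives the time, the measured TCP pose, the force, the opening and the grip force at its end, in the units of the state.
- r.get_obs(): the state, without advancing time (a new reading comes with each control period).
- r.grab_frame(name): name is "scene" or "top"; returns a dict with "frame" (420x560x3 uint8, blue, green, red), "z_map" (420x560 float32, m along the optical axis (not along the pixel's ray), 0 where there is no reading), "vertical_fov" (degrees; the focal length in pixels is half the picture's height over the tangent of half this angle, whatever the lens; pixels are square), "cx", "cy" (the principal point, pixels), "xyz" and "orientation" of the camera in the world. Camera axes: x right, y down, z forward; pixel columns grow to the right and rows downward; lengths in m; the calibration is good to about 2 mm. A picture is of the moment at which its call begins.
- r.hand_in(): hands the job in; it is judged then, once.
The state is a dict: "clock": time; "joints": joint angles; "qvel": joint speeds; "tau": joint torques, N m; "tcp_pos": TCP position; "orientation": TCP orientation; "contact_force": force on the tool from outside, world axes, zero at the start; "moment": the same for the moment, N m; "grip_width": finger opening in m; "gripper_force": force on a finger pad.
Only numpy, scipy, OpenCV 4.12 (cv2) and the standard library are available. Lean on these libraries where they do the work, as an engineer would, in place of code of your own. Each camera call takes 0.05 s, during which the arm holds its last target. There are 200 camera calls.

## Working session

There is one attempt and no reset: what is moved stays moved. The work goes in short steps, Python scripts to look and compute and a tool call to move; the robot and the scene stay as the last step left them, time stands still between calls to the robot, and variables do not carry over. Pictures are saved under pics/ and viewed, at most 10 in all, crops included, and the job is handed in when it is done.

Besides the shell and the picture viewer there is one more tool, called after "Request:" as name(argument=value, ...), one argument or row to a line, values as JSON. send_rows: Moves the arm, as the interface text tells. Its arguments: {"type":"object","properties":{"deltas":{"type":"array","items":{"type":"object","properties":{"dx":{"type":"number"},"dy":{"type":"number"},"dz":{"type":"number"},"rx":{"type":"number"},"ry":{"type":"number"},"rz":{"type":"number"}}}},"jaw":{"type":"number"},"newtons":{"type":"number"}},"required":["deltas"]}

```bash
mkdir -p pics
cat > h.py <<'E'
import numpy as np, cv2
from scipy.spatial.transform import Rotation as R
from bench import r
def cloud(f):
    z=f["z_map"];h,w=z.shape;fo=h/2/np.tan(np.radians(f["vertical_fov"])/2)
    v,u=np.mgrid[:h,:w];P=np.stack([(u-f["cx"])/fo*z,(v-f["cy"])/fo*z,z],-1)
    o=np.array(f["orientation"],float)
    M=R.from_rotvec(o).as_matrix() if o.size==3 else o.reshape(3,3)
    W=P@M.T+np.array(f["xyz"]);W[z==0]=np.nan
    return W
E
python3 - <<'E'
from h import *
for n in("scene","top"):
    f=r.grab_frame(n);cv2.imwrite(f"pics/{n}0.png",f["frame"]);np.savez(f"{n}0.npz",**f)
    print(n,f["xyz"],f["orientation"],f["vertical_fov"],f["cx"],f["cy"])
print(r.get_obs())
E
```

```text
scene [ 0.81519047 -0.0434581   0.80588356] [-2.10315004 -1.62738116  0.48187467] 56.372534051252785 272.8882453802091 212.69771207656424
top [0.21216154 0.03878979 1.24178531] [-2.13536581  2.15875755 -0.12660985] 42.45558766639031 284.6061663714176 199.94393627002327
{'clock': 0.1, 'joints': array([ 1.0149186 ,  0.47770879,  0.02236023,  1.55634838, -0.01150466,
        1.10935079, -0.08312033]), 'qvel': array([ 0.00037205, -0.00156069,  0.00131732, -0.00136609, -0.00204865,
        0.00038425, -0.00049436]), 'tau': array([ 5.37100175e-03, -5.97758746e+01,  1.61434550e+00, -2.81950629e+01,
        1.29489176e-02,  4.98755457e-03, -4.49666902e-05]), 'tcp_pos': array([ 0.29200231, -0.60798376,  0.24143086]), 'orientation': array([-3.06161730e+00, -6.97120721e-01,  7.80364776e-04]), 'contact_force': array([ 0.45617025, -0.53140414, -0.33686903]), 'moment': array([-0.00459687, -0.03515653, -0.07068764]), 'gripper_force': 0.0, 'grip_width': 0.08542759241013248}
```

View pics/scene0.png

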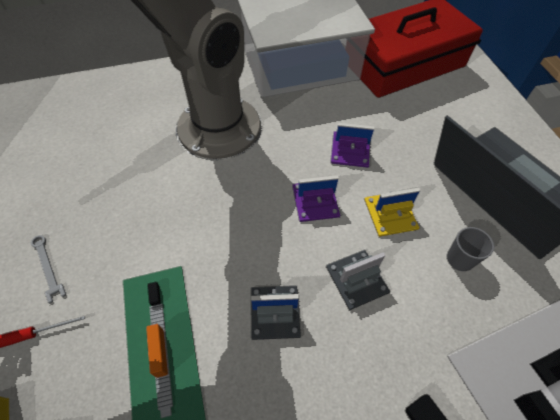

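View pics/top0.png

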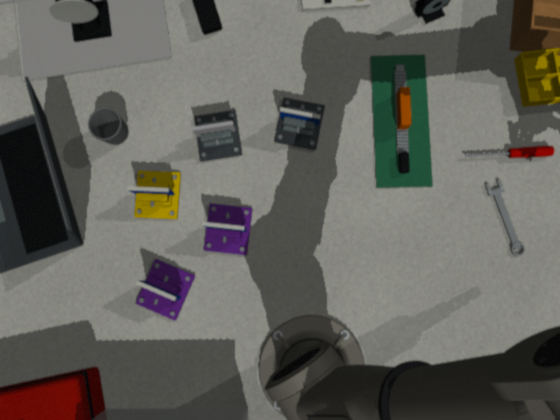

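The scene picture shows the file (orange grip at 157,350) on its green mat. The blue-plate candidates, in scene pixels, are:
- dark grey base (276,312)
- purple (317,198) and (352,145)
- yellow (393,212)

The bare aluminium plate is at (360,278). The dark-base clamp at scene (276,312), top (300,123), fits: it has grey jaws and is neither purple nor yellow. I'll confirm that in a crop and measure.

```bash
cat > m.py <<'E'
from h import *
def rect(P):
    (c,s,a)=cv2.minAreaRect(P[:,:2].astype(np.float32)*1000);return np.round(c,1),np.round(s,1),round(a,1)
if __name__=="__main__":
  for n in("scene","top"):
    f=dict(np.load(f"{n}0.npz"));W=cloud(f);hsv=cv2.cvtColor(f["frame"],cv2.COLOR_BGR2HSV);H,S,V=hsv[...,0],hsv[...,1],hsv[...,2]
    X,Y,Z=W[...,0],W[...,1],W[...,2]
    table=(np.hypot(X-.6,Y)<.3)&(S<40);print(n,"table z",np.nanmedian(Z[table]))
    def big(m):
        k,l,s,_=cv2.connectedComponentsWithStats(m.astype(np.uint8));i=1+np.argmax(s[1:,4]);return l==i
    g=big((H>60)&(H<90)&(S>90)&(Z<.02)); print("mat",rect(W[g]),np.nanmedian(Z[g]))
    x0,y0=np.nanmean(W[g],0)[:2]
    near=(abs(X-x0)<.17)&(abs(Y-y0)<.08)
    o=near&(H>5)&(H<20)&(S>150); print("grip all",rect(W[o]),"zmax",np.nanpercentile(Z[o],98))
    ot=o&(Z>np.nanpercentile(Z[o],95)-.006); print("grip top",rect(W[ot]),ot.sum())
    b=near&(Z>.003)&(Z<.03)&(S<60); print("blade+heel",rect(W[b]),b.sum())
    # plates: points 80-96mm high
    p=(Z>.082)&(Z<.097)&(X>.3)&(X<.95)
    k,l,s,c=cv2.connectedComponentsWithStats(p.astype(np.uint8))
    for i in range(1,k):
        if s[i,4]>25:
            q=(l==i);t=q&(Z>.086);print("plate",c[i].round(),s[i,4],rect(W[q]),rect(W[t]) if t.sum()>5 else "",np.nanmedian(Z[t]),"hsv",np.median(hsv[q],0))
E
python3 m.py
python3 - <<'E'
import cv2,numpy as np
a=cv2.imread('pics/scene0.png')[230:350,230:410];b=cv2.imread('pics/top0.png')[80:180,180:340]
cv2.imwrite('pics/crop.png',np.vstack([cv2.resize(a,(480,320),interpolation=2),cv2.resize(b,(480,280),interpolation=2)]))
E
```

```text
scene table z 0.0012760687420365069
mat (array([ 564. , -219.3]), array([312.8, 127.2]), 0.7) 0.005241327877001489
grip all (array([ 584.7, -220.6]), array([24.1, 89.1]), 90.0) zmax 0.05771776687377853
grip top (array([ 584.6, -220.6]), array([23.9, 89. ]), 89.5) 604
blade+heel (array([ 561.3, -216.4]), array([159.8, 323.8]), 90.0) 1548
plate [501. 200.] 531 (array([450.6, 550.4]), array([314.4,   8.1]), 18.4) (array([450.8, 549.4]), array([314.1,   6.8]), 18.6) 0.09160932825461271 hsv [105.  18.  30.]
plate [318. 180.] 213 (array([311.9, 186.1]), array([89.4, 11.1]), 82.8) (array([311.9, 186.1]), array([89.4, 11.1]), 82.7) 0.09158656109526675 hsv [ 26.  12. 173.]
plate [399. 193.] 219 (array([393.6, 349.6]), array([90.5, 11.8]), 87.1) (array([393.6, 349.6]), array([90.5, 11.8]), 87.1) 0.09181908088082702 hsv [ 26.  12. 174.]
plate [364. 262.] 244 (array([532.7, 210.8]), array([ 9.6, 90.6]), 8.5) (array([532.7, 210.8]), array([ 9.6, 90.6]), 8.5) 0.09211178871740644 hsv [150.   4. 165.]
plate [274. 297.] 289 (array([558.7,  18.2]), array([88.1,  9.8]), 77.6) (array([558.7,  18.4]), ar
[... 692 characters left out ...]
 8.6) 0.09252536571910996 hsv [ 38.  13. 102.]
plate [300. 113.] 197 (array([558.6,  18.5]), array([89.6, 10.7]), 77.7) (array([558.6,  18.5]), array([89.6, 10.7]), 77.7) 0.09051278592015799 hsv [ 36.  13. 125.]
plate [212. 125.] 197 (array([532., 211.]), array([ 9.9, 89.3]), 7.8) (array([532., 211.]), array([ 9.9, 89.3]), 7.8) 0.09046443652876712 hsv [ 90.   2. 125.]
plate [147. 188.] 179 (array([393.4, 350. ]), array([90.4,  9.2]), 87.0) (array([393.5, 350.2]), array([90. ,  8.6]), 86.5) 0.09063326176242126 hsv [ 30.  16. 145.]
plate [223. 225.] 171 (array([311.7, 186.4]), array([89.9,  8.4]), 83.1) (array([311.7, 186.4]), array([89.9,  8.4]), 83.1) 0.09091540709688506 hsv [ 34.  12. 146.]
```

View pics/crop.png

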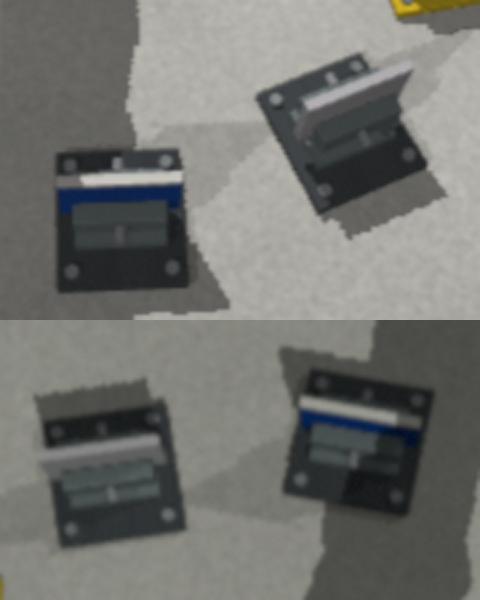

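The crop confirms it. The left clamp (upper crop 120,190) has a blue plate with a white top edge in a dark/grey clamp. The other is bare aluminium. The edge is at about (558.6, 18.4) mm, z 90, with a stroke yaw of about -12.4°. The grip is at (583.3, -220.4), yaw about -1°, and the mat centre is at (563.8, -219.5). These fit the given sizes. Moving to above the grip.

Request:
send_rows(
  deltas=[
    {"dx": 24, "dy": 32, "rz": -5.34},
    {"dx": 48, "dy": 64, "rz": -10.68},
    {"dx": 72, "dy": 96, "rz": -16.02},
    {"dx": 96, "dy": 128, "rz": -21.36},
    {"dx": 120, "dy": 160, "rz": -26.7},
  ],
  jaw=70,
  newtons=90,
)

```text
$.deltas[0]: bad value
```

Request:
send_rows(
  deltas=[
    {"dx": 24, "dy": 32},
    {"dx": 48, "dy": 64},
    {"dx": 72, "dy": 96},
    {"dx": 96, "dy": 128},
    {"dx": 120, "dy": 160, "dz": -20},
  ],
)

```text
$.deltas[0]: bad value
```

Request:
send_rows(
  deltas=[
    {"dx": 26, "dy": 32, "dz": -5},
    {"dx": 51, "dy": 67.6, "dz": -20},
    {"dx": 51, "dy": 67.6, "dz": -50},
    {"dx": 51, "dy": 67.6, "dz": -80},
    {"dx": 51, "dy": 67.6, "dz": -100},
  ],
)

```text
$.deltas[0]: bad value
```

Request:
send_rows(
  deltas=[
    {"dx": 24, "dy": 32, "dz": 0, "rx": 0, "ry": 0, "rz": -5.34},
    {"dx": 48, "dy": 64, "dz": 0, "rx": 0, "ry": 0, "rz": -10.68},
    {"dx": 72, "dy": 96, "dz": 0, "rx": 0, "ry": 0, "rz": -16.02},
    {"dx": 96, "dy": 128, "dz": 0, "rx": 0, "ry": 0, "rz": -21.36},
    {"dx": 120, "dy": 160, "dz": 0, "rx": 0, "ry": 0, "rz": -26.7},
  ],
  jaw=70,
  newtons=90,
)

```text
clock: 0.52
tcp_pos: [0.4129, -0.4467, 0.2419]
orientation: [-3.141, 0.036, 0.001]
contact_force: [0.7, 0.1, -0.8]
grip_width: 0.0701
gripper_force: 0.0
```

Request:
send_rows(
  deltas=[
    {"dx": 24, "dy": 32, "dz": 0, "rx": 0, "ry": 0, "rz": 0},
    {"dx": 48, "dy": 64, "dz": 0, "rx": 0, "ry": 0, "rz": 0},
    {"dx": 72, "dy": 96, "dz": 0, "rx": 0, "ry": 0, "rz": 0},
    {"dx": 96, "dy": 128, "dz": 0, "rx": 0, "ry": 0, "rz": 0},
    {"dx": 120, "dy": 160, "dz": -10, "rx": 0, "ry": 0, "rz": 0},
  ],
)

```text
clock: 0.93
tcp_pos: [0.534, -0.2871, 0.2338]
orientation: [3.14, -0.029, 0.004]
contact_force: [1.6, -0.2, 0.5]
grip_width: 0.0703
gripper_force: 0.0
```

Request:
send_rows(
  deltas=[
    {"dx": 24, "dy": 32, "dz": -10, "rx": 0, "ry": 0, "rz": 0},
    {"dx": 50.4, "dy": 66.3, "dz": -20, "rx": 0, "ry": 0, "rz": 0},
    {"dx": 50.4, "dy": 66.3, "dz": -55, "rx": 0, "ry": 0, "rz": 0},
    {"dx": 50.4, "dy": 66.3, "dz": -90, "rx": 0, "ry": 0, "rz": 0},
    {"dx": 50.4, "dy": 66.3, "dz": -120, "rx": 0, "ry": 0, "rz": 0},
  ],
)

```text
clock: 1.35
tcp_pos: [0.5826, -0.2205, 0.1101]
orientation: [-3.141, 0.025, 0.001]
contact_force: [-0.7, -0.7, -0.2]
grip_width: 0.0699
gripper_force: 0.0
```

Request:
send_rows(
  deltas=[
    {"dx": 0, "dy": 0, "dz": -25, "rx": 0, "ry": 0, "rz": 0},
    {"dx": 0, "dy": 0, "dz": -50, "rx": 0, "ry": 0, "rz": 0},
    {"dx": 0, "dy": 0, "dz": -70, "rx": 0, "ry": 0, "rz": 0},
    {"dx": 0, "dy": 0, "dz": -81, "rx": 0, "ry": 0, "rz": 0},
    {"dx": 0, "dy": 0, "dz": -81, "rx": 0, "ry": 0, "rz": 0},
  ],
)

```text
clock: 1.77
tcp_pos: [0.5806, -0.2215, 0.0285]
orientation: [-3.14, 0.028, 0.008]
contact_force: [0.3, 0.2, -0.1]
grip_width: 0.0701
gripper_force: 0.0
```

Request:
send_rows(
  deltas=[
    {"dx": 0, "dy": 0, "dz": 0, "rx": 0, "ry": 0, "rz": 0},
    {"dx": 0, "dy": 0, "dz": 0, "rx": 0, "ry": 0, "rz": 0},
    {"dx": 0, "dy": 0, "dz": 0, "rx": 0, "ry": 0, "rz": 0},
    {"dx": 0, "dy": 0, "dz": 0, "rx": 0, "ry": 0, "rz": 0},
    {"dx": 0, "dy": 0, "dz": 0, "rx": 0, "ry": 0, "rz": 0},
  ],
  jaw=15,
)

```text
clock: 2.18
tcp_pos: [0.5838, -0.2225, 0.033]
orientation: [3.141, -0.029, 0.004]
contact_force: [-0.5, 0.5, 6.6]
grip_width: 0.0228
gripper_force: 89.0
```

Run:
```python
from h import *
f=r.grab_frame("scene");cv2.imwrite("pics/g1.png",cv2.resize(f["frame"][250:420,60:260],None,fx=3,fy=3));o=r.get_obs()
print(o["tcp_pos"],o["contact_force"],o["grip_width"],o["gripper_force"])
f=r.grab_frame("top");o=r.get_obs();print(o["tcp_pos"],o["contact_force"])
```

```text
[ 0.58380752 -0.22247098  0.03301661] [-0.68959139  0.5728878   5.35358814] 0.022988995585847986 89.01147723197937
[ 0.58383334 -0.22247726  0.0330446 ] [-1.05168944  0.46891818  6.81948114]
```

View pics/g1.png

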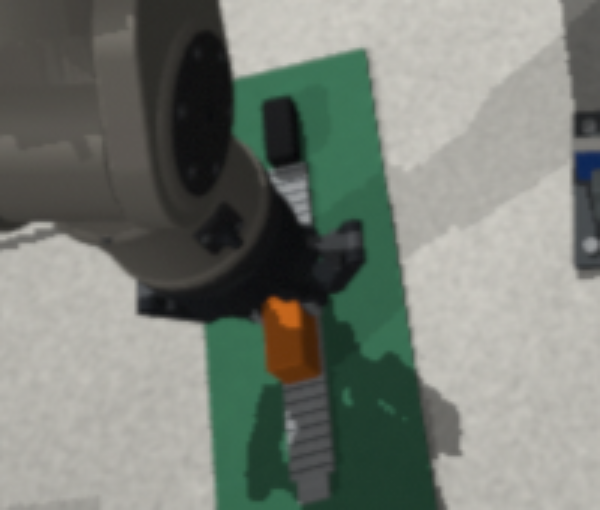

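The fingers hold the orange block squarely near its middle (crop 290,330) and the blade lies flat along the mat. Lifting.

Request:
send_rows(
  deltas=[
    {"dx": 0, "dy": 0, "dz": 12, "rx": 0, "ry": 0, "rz": 0},
    {"dx": 0, "dy": 0, "dz": 40, "rx": 0, "ry": 0, "rz": 0},
    {"dx": 0, "dy": 0, "dz": 75, "rx": 0, "ry": 0, "rz": 0},
    {"dx": 0, "dy": 0, "dz": 110, "rx": 0, "ry": 0, "rz": 0},
    {"dx": 0, "dy": 0, "dz": 130, "rx": 0, "ry": 0, "rz": 0},
  ],
)

```text
clock: 2.7
tcp_pos: [0.5839, -0.2227, 0.1661]
orientation: [3.14, -0.029, 0.007]
contact_force: [-0.3, -0.1, -2.1]
grip_width: 0.0224
gripper_force: 88.2
```

Request:
send_rows(
  deltas=[
    {"dx": -5, "dy": 20, "dz": 0, "rx": 0, "ry": 0, "rz": 0},
    {"dx": -15, "dy": 50, "dz": 0, "rx": 0, "ry": 0, "rz": -2},
    {"dx": -25, "dy": 82, "dz": 0, "rx": 0, "ry": 0, "rz": -5},
    {"dx": -35, "dy": 114, "dz": 0, "rx": 0, "ry": 0, "rz": -7},
    {"dx": -45, "dy": 146, "dz": 0, "rx": 0, "ry": 0, "rz": -9},
  ],
)

```text
clock: 3.12
tcp_pos: [0.5367, -0.075, 0.1621]
orientation: [3.129, -0.279, 0.001]
contact_force: [0.6, 0.2, -2.3]
grip_width: 0.0228
gripper_force: 88.4
```

Request:
send_rows(
  deltas=[
    {"dx": -12, "dy": 35, "dz": 0, "rx": 0, "ry": 0, "rz": -1.4},
    {"dx": -22, "dy": 68, "dz": 0, "rx": 0, "ry": 0, "rz": -2.4},
    {"dx": -32, "dy": 95, "dz": 0, "rx": 0, "ry": 0, "rz": -2.4},
    {"dx": -39, "dy": 108, "dz": 0, "rx": 0, "ry": 0, "rz": -2.4},
    {"dx": -39, "dy": 108, "dz": 0, "rx": 0, "ry": 0, "rz": -2.4},
  ],
)

```text
clock: 3.53
tcp_pos: [0.4968, 0.036, 0.162]
orientation: [-3.123, 0.331, 0.001]
contact_force: [0.0, 0.2, -2.1]
grip_width: 0.0229
gripper_force: 88.4
```

```bash
cat > q.py <<'E'
from h import *
import sys
n=sys.argv[1]
f=r.grab_frame("scene");cv2.imwrite(f"pics/{n}.png",f["frame"]);W=cloud(f);o=r.get_obs()
p=o["tcp_pos"]*1000;print("tcp",p.round(1),"yaw",R.from_rotvec(o["orientation"]).as_matrix()[:,0].round(3),o["contact_force"].round(2),o["grip_width"].round(4))
e=np.array([558.6,18.4]);a=np.radians(-12.4);d=p[:2]-e;print("in edge frame",(d@[np.cos(a),np.sin(a)]).round(1),(d@[-np.sin(a),np.cos(a)]).round(1))
hsv=cv2.cvtColor(f["frame"],cv2.COLOR_BGR2HSV);m=(hsv[...,0]>5)&(hsv[...,0]<20)&(hsv[...,1]>150)&(np.hypot(W[...,0]*1000-p[0],W[...,1]*1000-p[1])<80)
P=W[m];P=P[P[:,2]>np.percentile(P[:,2],95)-.006];print("grip top",cv2.minAreaRect(P[:,:2].astype(np.float32)*1000),np.median(P[:,2]))
A=np.c_[P[:,:2],np.ones(len(P))];print("tilt",np.linalg.lstsq(A,P[:,2],rcond=None)[0][:2].round(3))
E
python3 q.py above
```

```text
Traceback (most recent call last):
  File "q.py", line 5, in <module>
    p=o["tcp_pos"]*1000;print("tcp",p.round(1),"yaw",R.from_rotvec(o["orientation"]).as_matrix()[:,0].round(3),o["contact_force"].round(2),o["grip_width"].round(4))
                                                                                                                                           ^^^^^^^^^^^^^^^^^^^^^
AttributeError: 'float' object has no attribute 'round'
```

View pics/above.png

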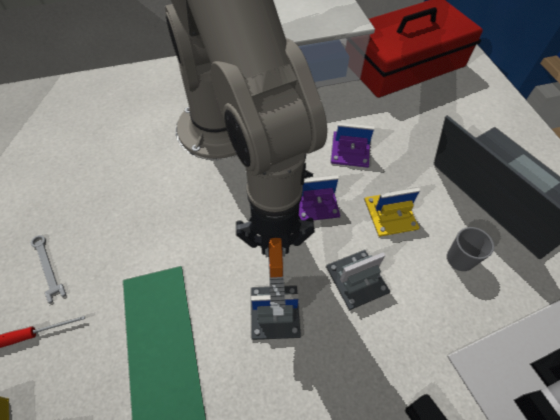

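The file is held over the blue plate at (275,300), its blade pointing away from the robot.

```bash
sed -i 's/,o\["grip_width"\].round(4)//' q.py; python3 q.py above2
```

```text
tcp [498.5  32.  162. ] yaw [ 0.977 -0.214  0.001] [ 0.1   0.04 -2.07]
in edge frame -61.6 0.4
grip top ((513.80224609375, 30.236478805541992), (23.200756072998047, 58.365943908691406), 77.9579849243164) 0.18374668460836174
tilt [-0.004  0.104]
```

Request:
send_rows(
  deltas=[
    {"dx": 6, "dy": -1.4, "dz": -12, "rx": 0, "ry": 0, "rz": 0},
    {"dx": 11, "dy": -2.6, "dz": -26, "rx": 0, "ry": 0, "rz": 0},
    {"dx": 11, "dy": -2.6, "dz": -36, "rx": 0, "ry": 0, "rz": 0},
    {"dx": 11, "dy": -2.6, "dz": -42, "rx": 0, "ry": 0, "rz": 0},
    {"dx": 11, "dy": -2.6, "dz": -44, "rx": 0, "ry": 0, "rz": 0},
  ],
)

```text
clock: 4.05
tcp_pos: [0.5093, 0.0279, 0.1165]
orientation: [3.122, -0.343, -0.002]
contact_force: [-0.6, -2.3, 1.9]
grip_width: 0.0229
gripper_force: 88.8
```

Request:
send_rows(
  deltas=[
    {"dx": 8.8, "dy": -1.9, "dz": -0.5, "rx": 0, "ry": 0, "rz": 0},
    {"dx": 20.5, "dy": -4.5, "dz": -0.5, "rx": 0, "ry": 0, "rz": 0},
    {"dx": 32.2, "dy": -7.1, "dz": -0.5, "rx": 0, "ry": 0, "rz": 0},
    {"dx": 43.9, "dy": -9.7, "dz": -0.5, "rx": 0, "ry": 0, "rz": 0},
    {"dx": 55.6, "dy": -12.2, "dz": -0.5, "rx": 0, "ry": 0, "rz": 0},
  ],
)

```text
clock: 4.47
tcp_pos: [0.5665, 0.0169, 0.1176]
orientation: [-3.123, 0.34, -0.001]
contact_force: [-1.4, -0.3, 1.4]
grip_width: 0.0228
gripper_force: 88.8
```

Request:
send_rows(
  deltas=[
    {"dx": 11.7, "dy": -2.6, "dz": -0.5, "rx": 0, "ry": 0, "rz": 0},
    {"dx": 23.4, "dy": -5.1, "dz": -0.7, "rx": 0, "ry": 0, "rz": 0},
    {"dx": 35.1, "dy": -7.7, "dz": -0.7, "rx": 0, "ry": 0, "rz": 0},
    {"dx": 46.8, "dy": -10.3, "dz": -0.7, "rx": 0, "ry": 0, "rz": 0},
  ],
)

```text
clock: 4.8
tcp_pos: [0.6131, 0.0067, 0.1169]
orientation: [-3.123, 0.34, -0.0]
contact_force: [-1.7, 0.4, 1.7]
grip_width: 0.0224
gripper_force: 88.6
```

Request:
send_rows(
  deltas=[
    {"dx": 4, "dy": -0.9, "dz": 10, "rx": 0, "ry": 0, "rz": 0},
    {"dx": 6, "dy": -1.3, "dz": 28, "rx": 0, "ry": 0, "rz": 0},
    {"dx": 6, "dy": -1.3, "dz": 40, "rx": 0, "ry": 0, "rz": 0},
    {"dx": -10, "dy": 2, "dz": 40, "rx": 0, "ry": 0, "rz": 0},
    {"dx": -36, "dy": 8, "dz": 40, "rx": 0, "ry": 0, "rz": 0},
  ],
)

```text
clock: 5.22
tcp_pos: [0.5787, 0.0142, 0.1584]
orientation: [-3.122, 0.343, -0.009]
contact_force: [0.4, -1.0, -3.3]
grip_width: 0.0226
gripper_force: 88.4
```

Request:
send_rows(
  deltas=[
    {"dx": -30, "dy": 6.6, "dz": 0, "rx": 0, "ry": 0, "rz": 0},
    {"dx": -55, "dy": 12, "dz": 0, "rx": 0, "ry": 0, "rz": 0},
    {"dx": -69, "dy": 15, "dz": 0, "rx": 0, "ry": 0, "rz": 0},
    {"dx": -69, "dy": 15, "dz": 0, "rx": 0, "ry": 0, "rz": 0},
  ],
)

```text
clock: 5.55
tcp_pos: [0.5038, 0.0305, 0.1569]
orientation: [3.123, -0.338, -0.003]
contact_force: [-0.2, -0.4, -2.2]
grip_width: 0.0228
gripper_force: 88.4
```

```bash
python3 q.py back1
```

```text
tcp [506.1  30.1 157.2] yaw [ 0.977 -0.214  0.001] [ 0.66 -1.48 -1.91]
in edge frame -53.8 0.2
grip top ((519.6246337890625, 27.415695190429688), (21.977758407592773, 59.109344482421875), 78.00970458984375) 0.17862634981587167
tilt [-0.024  0.037]
```

Request:
send_rows(
  deltas=[
    {"dx": 0, "dy": 0, "dz": -12, "rx": 0, "ry": 0, "rz": 0},
    {"dx": 0, "dy": 0, "dz": -26, "rx": 0, "ry": 0, "rz": 0},
    {"dx": 0, "dy": 0, "dz": -35, "rx": 0, "ry": 0, "rz": 0},
    {"dx": 0, "dy": 0, "dz": -39, "rx": 0, "ry": 0, "rz": 0},
    {"dx": 0, "dy": 0, "dz": -40.5, "rx": 0, "ry": 0, "rz": 0},
  ],
)

```text
clock: 6.02
tcp_pos: [0.508, 0.0295, 0.1156]
orientation: [3.123, -0.341, 0.001]
contact_force: [-0.5, -0.7, 2.1]
grip_width: 0.0226
gripper_force: 88.8
```

Request:
send_rows(
  deltas=[
    {"dx": 8.8, "dy": -1.9, "dz": -0.5, "rx": 0, "ry": 0, "rz": 0},
    {"dx": 20.5, "dy": -4.5, "dz": -0.5, "rx": 0, "ry": 0, "rz": 0},
    {"dx": 32.2, "dy": -7.1, "dz": -0.5, "rx": 0, "ry": 0, "rz": 0},
    {"dx": 43.9, "dy": -9.7, "dz": -0.5, "rx": 0, "ry": 0, "rz": 0},
    {"dx": 55.6, "dy": -12.2, "dz": -0.5, "rx": 0, "ry": 0, "rz": 0},
  ],
)

```text
clock: 6.43
tcp_pos: [0.564, 0.0175, 0.1159]
orientation: [-3.123, 0.34, -0.001]
contact_force: [-2.3, 1.0, 1.8]
grip_width: 0.0227
gripper_force: 88.9
```

Request:
send_rows(
  deltas=[
    {"dx": 11.7, "dy": -2.6, "dz": -0.5, "rx": 0, "ry": 0, "rz": 0},
    {"dx": 23.4, "dy": -5.1, "dz": -0.7, "rx": 0, "ry": 0, "rz": 0},
    {"dx": 35.1, "dy": -7.7, "dz": -0.7, "rx": 0, "ry": 0, "rz": 0},
    {"dx": 46.8, "dy": -10.3, "dz": -0.7, "rx": 0, "ry": 0, "rz": 0},
  ],
)

```text
clock: 6.77
tcp_pos: [0.6105, 0.0071, 0.1152]
orientation: [-3.123, 0.341, 0.001]
contact_force: [-2.7, 1.0, 2.4]
grip_width: 0.023
gripper_force: 88.9
```

Request:
send_rows(
  deltas=[
    {"dx": 4, "dy": -0.9, "dz": 10, "rx": 0, "ry": 0, "rz": 0},
    {"dx": 6, "dy": -1.3, "dz": 28, "rx": 0, "ry": 0, "rz": 0},
    {"dx": 6, "dy": -1.3, "dz": 45, "rx": 0, "ry": 0, "rz": 0},
    {"dx": 6, "dy": -12, "dz": 50, "rx": 0, "ry": 0, "rz": 0},
    {"dx": 2, "dy": -36, "dz": 50, "rx": 0, "ry": 0, "rz": 3},
  ],
)

```text
clock: 7.18
tcp_pos: [0.6138, -0.0253, 0.167]
orientation: [-3.129, 0.249, -0.008]
contact_force: [0.4, -0.7, -2.4]
grip_width: 0.0228
gripper_force: 88.4
```

Request:
send_rows(
  deltas=[
    {"dx": -5, "dy": -33, "dz": 0, "rx": 0, "ry": 0, "rz": 3},
    {"dx": -10, "dy": -66, "dz": 0, "rx": 0, "ry": 0, "rz": 6},
    {"dx": -15, "dy": -99, "dz": 0, "rx": 0, "ry": 0, "rz": 9},
    {"dx": -20, "dy": -132, "dz": 0, "rx": 0, "ry": 0, "rz": 10},
    {"dx": -24, "dy": -160, "dz": 0, "rx": 0, "ry": 0, "rz": 10},
  ],
)

```text
clock: 7.6
tcp_pos: [0.5862, -0.1928, 0.1646]
orientation: [3.14, 0.013, -0.0]
contact_force: [-0.5, -0.5, -2.2]
grip_width: 0.0224
gripper_force: 88.3
```

Request:
send_rows(
  deltas=[
    {"dx": -4, "dy": -22, "dz": 0, "rx": 0, "ry": 0, "rz": 0},
    {"dx": -4, "dy": -30, "dz": 0, "rx": 0, "ry": 0, "rz": 0},
    {"dx": -4, "dy": -30, "dz": -20, "rx": 0, "ry": 0, "rz": 0},
    {"dx": -4, "dy": -30, "dz": -50, "rx": 0, "ry": 0, "rz": 0},
    {"dx": -4, "dy": -30, "dz": -70, "rx": 0, "ry": 0, "rz": 0},
  ],
)

```text
clock: 8.02
tcp_pos: [0.5829, -0.2188, 0.093]
orientation: [-3.141, -0.015, 0.001]
contact_force: [-1.4, 0.3, -2.9]
grip_width: 0.0229
gripper_force: 88.4
```

```bash
python3 q.py abovemat
```

```text
tcp [ 580.5 -217.8   89. ] yaw [ 1.     0.01  -0.007] [-0.98  0.32 -4.91]
in edge frame 72.1 -226.0
grip top ((604.8928833007812, -217.06356811523438), (46.48150634765625, 25.621112823486328), 3.068018913269043) 0.11474590399495399
tilt [-0.074  0.186]
```

Request:
send_rows(
  deltas=[
    {"dx": 0, "dy": 0, "dz": -15, "rx": 0, "ry": 0, "rz": 0},
    {"dx": 0, "dy": 0, "dz": -32, "rx": 0, "ry": 0, "rz": 0},
    {"dx": 0, "dy": 0, "dz": -45, "rx": 0, "ry": 0, "rz": 0},
    {"dx": 0, "dy": 0, "dz": -52, "rx": 0, "ry": 0, "rz": 0},
    {"dx": 0, "dy": 0, "dz": -54, "rx": 0, "ry": 0, "rz": 0},
  ],
)

```text
clock: 8.48
tcp_pos: [0.5828, -0.2184, 0.0394]
orientation: [-3.141, -0.016, 0.003]
contact_force: [0.1, -0.0, -2.2]
grip_width: 0.0229
gripper_force: 88.3
```

Request:
send_rows(
  deltas=[
    {"dx": 0, "dy": 0, "dz": 0, "rx": 0, "ry": 0, "rz": 0},
    {"dx": 0, "dy": 0, "dz": 0, "rx": 0, "ry": 0, "rz": 0},
  ],
)

```text
clock: 8.65
tcp_pos: [0.5841, -0.2189, 0.0412]
orientation: [3.141, 0.015, 0.002]
contact_force: [0.8, 0.4, -2.7]
grip_width: 0.0228
gripper_force: 88.3
```

Still in the air, about 8 mm to go. Lowering until contact.

Request:
send_rows(
  deltas=[
    {"dx": 0, "dy": 0, "dz": -3, "rx": 0, "ry": 0, "rz": 0},
    {"dx": 0, "dy": 0, "dz": -6, "rx": 0, "ry": 0, "rz": 0},
    {"dx": 0, "dy": 0, "dz": -8, "rx": 0, "ry": 0, "rz": 0},
    {"dx": 0, "dy": 0, "dz": -8, "rx": 0, "ry": 0, "rz": 0},
    {"dx": 0, "dy": 0, "dz": -8, "rx": 0, "ry": 0, "rz": 0},
  ],
)

```text
clock: 9.07
tcp_pos: [0.5838, -0.2189, 0.033]
orientation: [3.141, 0.015, 0.001]
contact_force: [-2.0, 1.1, 4.6]
grip_width: 0.0227
gripper_force: 89.0
```

Request:
send_rows(
  deltas=[
    {"dx": 0, "dy": 0, "dz": 0, "rx": 0, "ry": 0, "rz": 0},
    {"dx": 0, "dy": 0, "dz": 0, "rx": 0, "ry": 0, "rz": 0},
    {"dx": 0, "dy": 0, "dz": 0, "rx": 0, "ry": 0, "rz": 0},
    {"dx": 0, "dy": 0, "dz": 0, "rx": 0, "ry": 0, "rz": 0},
    {"dx": 0, "dy": 0, "dz": 0, "rx": 0, "ry": 0, "rz": 0},
  ],
  jaw=60,
)

```text
clock: 9.48
tcp_pos: [0.5835, -0.2188, 0.0323]
orientation: [-3.142, -0.015, 0.0]
contact_force: [-0.5, 0.1, -0.7]
grip_width: 0.06
gripper_force: 0.0
```

Request:
send_rows(
  deltas=[
    {"dx": 0, "dy": 0, "dz": 10, "rx": 0, "ry": 0, "rz": 0},
    {"dx": 0, "dy": 0, "dz": 40, "rx": 0, "ry": 0, "rz": 0},
    {"dx": 0, "dy": 0, "dz": 80, "rx": 0, "ry": 0, "rz": 0},
    {"dx": 0, "dy": 0, "dz": 120, "rx": 0, "ry": 0, "rz": 0},
    {"dx": 0, "dy": 0, "dz": 150, "rx": 0, "ry": 0, "rz": 0},
  ],
)

```text
clock: 9.9
tcp_pos: [0.5843, -0.219, 0.1865]
orientation: [3.141, 0.015, 0.005]
contact_force: [-0.0, -0.2, 0.1]
grip_width: 0.06
gripper_force: 0.0
```

Request:
send_rows(
  deltas=[
    {"dx": -20, "dy": 0, "dz": 10, "rx": 0, "ry": 0, "rz": 0},
    {"dx": -50, "dy": 0, "dz": 20, "rx": 0, "ry": 0, "rz": 0},
    {"dx": -80, "dy": 0, "dz": 30, "rx": 0, "ry": 0, "rz": 0},
    {"dx": -100, "dy": 0, "dz": 30, "rx": 0, "ry": 0, "rz": 0},
    {"dx": -100, "dy": 0, "dz": 30, "rx": 0, "ry": 0, "rz": 0},
  ],
)

```text
clock: 10.32
tcp_pos: [0.4795, -0.2197, 0.2136]
orientation: [3.141, 0.011, -0.002]
contact_force: [-0.2, -0.4, 0.1]
grip_width: 0.0596
gripper_force: 0.0
```

Run:
```python
from h import *
from m import rect
f=r.grab_frame("scene");cv2.imwrite("pics/end.png",f["frame"]);W=cloud(f);hsv=cv2.cvtColor(f["frame"],cv2.COLOR_BGR2HSV)
m=(hsv[...,0]>5)&(hsv[...,0]<20)&(hsv[...,1]>150)&(abs(W[...,0]-.58)<.1)&(abs(W[...,1]+.22)<.06)
P=W[m];P=P[P[:,2]>np.percentile(P[:,2],95)-.006];print(rect(P),np.median(P[:,2]));o=r.get_obs();print(o["clock"],abs(o["qvel"]).max())
```

```text
(array([ 584.5, -218.6]), array([88.2, 23.8]), 1.1) 0.05507214246436842
10.3667 0.05511047489067583
```

View pics/end.png

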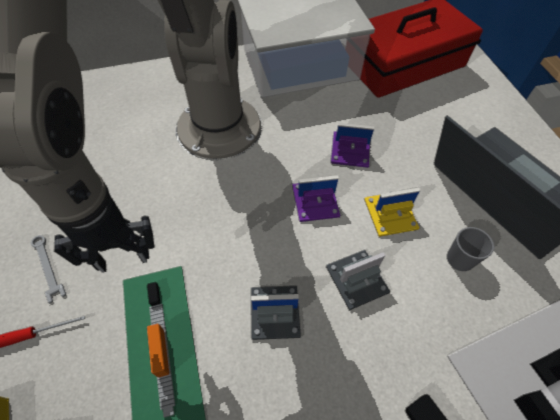

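The file lies flat on its mat, with its grip at (157,350), measured at (584.5, -218.6) mm. The gripper is clear of it and the clamps look unmoved.

```bash
python3 -c "
from bench import r
print(r.hand_in())"
```

```text
the job is handed in; nothing more can be done
None
```

I gave the blue plate's edge two light forward strokes (about 4 N), lifting the file clear for the return, then laid it back flat on its mat, released it and handed the job in; hand-in returned no verdict.

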